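Find the loose levelling bolt and hold its cap open

TASK

Get the levelling base ready for a colleague to tighten: first lay the small screwdriver flat and lengthwise in the long compartment of the tool tray and let go of it. Then tap the three slotted bolts on their tops until you find the loose one, which sinks a few millimetres and stays down, then take the grip of that bolt's hinged cap and swing the cap up at least 45 degrees. Finish still holding that cap open (it shuts by itself if let go), with the other two caps never opened and everything else on the bench left where it is.

Things in the scene. Friction and masses are not known exactly. Their poses are not given: they have to be found in the camera images.
- screwdriver_handle (a point): the small screwdriver: middle of its handle, half-way up, 7.5 mm above what it lies on. Handle 14 mm wide, 15 mm high, 70 mm long, running along the point's y; the thin shaft points to -y. Total length 130 mm, weight 20 to 45 g, all of it carried by the handle. Starts lying on the bench behind the base plate as seen from the robot; grasp it across the handle
- screwdriver_middle (a point): the same screwdriver, middle of its whole 130 mm length, half-way up; lies 30 mm from the handle's middle towards the shaft, axes as above
- long_compartment (a point): fixed white tool tray, 172 x 112 mm outside, right of the base plate: centre of the floor of its one long compartment. Site x runs along the compartment, 164 mm long inside, y across it, 60 mm wide inside. The floor is 3 mm above the bench, walls 4 mm thick, their tops 12 mm above the floor. The two short compartments lie on its -y side
- bolt_a_top (a point): slotted bolt of one of three look-alike stations on the fixed base plate (stations 75 mm apart in a row along the point's y; letters tell neither the place in the row nor which is loose): centre of the top of its head. Head 16 mm across, its flat top 54 mm above the bench before tapping, 11 mm above the closed cap, sticking up through a 26 mm hole in the cap. Exactly one of the three bolts is loose. Site x points from the cap's grip to its hinge
- bolt_b_top (a point): slotted bolt of one of three look-alike stations on the fixed base plate (stations 75 mm apart in a row along the point's y; letters tell neither the place in the row nor which is loose): centre of the top of its head. Head 16 mm across, its flat top 54 mm above the bench before tapping, 11 mm above the closed cap, sticking up through a 26 mm hole in the cap. Exactly one of the three bolts is loose. Site x points from the cap's grip to its hinge
- bolt_c_top (a point): slotted bolt of one of three look-alike stations on the fixed base plate (stations 75 mm apart in a row along the point's y; letters tell neither the place in the row nor which is loose): centre of the top of its head. Head 16 mm across, its flat top 54 mm above the bench before tapping, 11 mm above the closed cap, sticking up through a 26 mm hole in the cap. Exactly one of the three bolts is loose. Site x points from the cap's grip to its hinge
- bolt_a (a joint): how far bolt a has sunk, m: 0 at the start. The loose bolt sinks 0.006 under a push of about 4 N straight down and stays down; a tight one gives less than 0.001 under any push
- bolt_b (a joint): how far bolt b has sunk, m: 0 at the start. The loose bolt sinks 0.006 under a push of about 4 N straight down and stays down; a tight one gives less than 0.001 under any push
- bolt_c (a joint): how far bolt c has sunk, m: 0 at the start. The loose bolt sinks 0.006 under a push of about 4 N straight down and stays down; a tight one gives less than 0.001 under any push
- cap_a_grip (a point): grip at the free end of the hinged cap round bolt a: a black roller 14 mm in diameter and 16 mm long along the point's y, this point its centre, 40.5 mm above the bench when shut. It sits on a 10 mm wide tongue, 31 mm in front of the 46 mm wide cap plate, on the robot's side, clear above the bench. Pinch it from above on its two end faces (fingers closing along y); it may turn between the fingers
- cap_a_hinge (a point): point on the hinge line of cap a, behind the bolt, 80 mm from the grip's centre; the hinge line runs along the point's y, the grip lies towards -x when shut and rises up and over towards +x
- cap_b_grip (a point): grip at the free end of the hinged cap round bolt b: a black roller 14 mm in diameter and 16 mm long along the point's y, this point its centre, 40.5 mm above the bench when shut. It sits on a 10 mm wide tongue, 31 mm in front of the 46 mm wide cap plate, on the robot's side, clear above the bench. Pinch it from above on its two end faces (fingers closing along y); it may turn between the fingers
- cap_b_hinge (a point): point on the hinge line of cap b, behind the bolt, 80 mm from the grip's centre; the hinge line runs along the point's y, the grip lies towards -x when shut and rises up and over towards +x
- cap_c_grip (a point): grip at the free end of the hinged cap round bolt c: a black roller 14 mm in diameter and 16 mm long along the point's y, this point its centre, 40.5 mm above the bench when shut. It sits on a 10 mm wide tongue, 31 mm in front of the 46 mm wide cap plate, on the robot's side, clear above the bench. Pinch it from above on its two end faces (fingers closing along y); it may turn between the fingers
- cap_c_hinge (a point): point on the hinge line of cap c, behind the bolt, 80 mm from the grip's centre; the hinge line runs along the point's y, the grip lies towards -x when shut and rises up and over towards +x
- cap_a (a joint): opening angle of cap a, rad: 0 shut, stop at 1.4. A light spring (under 2 N at the grip) and gravity shut it when it is let go
- cap_b (a joint): opening angle of cap b, rad: 0 shut, stop at 1.4. A light spring (under 2 N at the grip) and gravity shut it when it is let go
- cap_c (a joint): opening angle of cap c, rad: 0 shut, stop at 1.4. A light spring (under 2 N at the grip) and gravity shut it when it is let go
- vial: bystander: glass sample vial with screw cap, 26 mm across, 55 mm tall, standing; origin at the centre of its underside
- oil_bottle: bystander: brown dropper bottle, 28 mm across, 82 mm tall, standing; origin at the centre of its underside
- eyepiece: bystander: black spare eyepiece, 38 mm across, 52 mm tall, standing; origin at the centre of its underside
- usb_stick: bystander: blue memory stick, 18 x 52 x 9 mm, lying flat; origin at the centre of its underside
- slide_mailer: bystander: teal flat slide mailer, 37 x 92 x 14 mm, lying flat; origin at the centre of its underside
- screwdriver: the screwdriver as a whole; origin under the middle of its 130 mm length, y towards the handle
Mind the look-alikes: they are no part of the job. Leave any green look-alike of the screwdriver alone.

How it is judged:
On the way, in this order (a step that is already met when the one before it is completed fails the run):
1. the screwdriver lies let go in the long compartment (x of screwdriver_middle in the frame of long_compartment between -0.02 and 0.02 m and y of screwdriver_middle in the frame of long_compartment between -0.024 and 0.024 m and z of screwdriver_middle in the frame of long_compartment below 0.013 m and angle between the y axis of screwdriver_middle and the x axis of long_compartment, either way round below 0.36 rad and angle between screwdriver_middle's own y axis and vertical between 1.46 and 1.68 rad and contact force between the fingers and screwdriver below 0.1 N and linear speed of screwdriver below 0.02 m/s), for 0.2 s.
2. the loose bolt has been found: tapped, it has sunk (value of joint any of bolt_a, bolt_b, bolt_c above 0.0035 m), for 0.1 s.
3. the cap of the sunk bolt is held open by the gripper (((value of joint bolt_a above 0.0035 m and value of joint cap_a above 0.75 rad and contact force between the fingers and cap_a above 0.3 N and value of joint each of cap_b, cap_c below 0.12 rad) or (value of joint bolt_b above 0.0035 m and value of joint cap_b above 0.75 rad and contact force between the fingers and cap_b above 0.3 N and value of joint each of cap_a, cap_c below 0.12 rad) or (value of joint bolt_c above 0.0035 m and value of joint cap_c above 0.75 rad and contact force between the fingers and cap_c above 0.3 N and value of joint each of cap_a, cap_b below 0.12 rad))), for 0.3 s.
At the end, for the whole second after the job is handed in: Loose bolt sunk over 3.5 mm; fingers holding its cap (over 0.3 N) open over 0.75 rad; other caps under 0.12 rad; screwdriver let go, level in the long compartment, along it within 0.36 rad, middle within 20 mm along and 24 mm across; no bystander moved over 30 mm (x of screwdriver_middle in the frame of long_compartment between -0.02 and 0.02 m and y of screwdriver_middle in the frame of long_compartment between -0.024 and 0.024 m and z of screwdriver_middle in the frame of long_compartment below 0.013 m and angle between the y axis of screwdriver_middle and the x axis of long_compartment, either way round below 0.36 rad and angle between screwdriver_middle's own y axis and vertical between 1.46 and 1.68 rad and ((value of joint bolt_a above 0.0035 m and value of joint cap_a above 0.75 rad and contact force between the fingers and cap_a above 0.3 N and value of joint each of cap_b, cap_c below 0.12 rad) or (value of joint bolt_b above 0.0035 m and value of joint cap_b above 0.75 rad and contact force between the fingers and cap_b above 0.3 N and value of joint each of cap_a, cap_c below 0.12 rad) or (value of joint bolt_c above 0.0035 m and value of joint cap_c above 0.75 rad and contact force between the fingers and cap_c above 0.3 N and value of joint each of cap_a, cap_b below 0.12 rad)) and distance of each of vial, oil_bottle, eyepiece, usb_stick, slide_mailer from where it was at the start of the episode below 0.03 m); the arm keeps its last pose, push and grip.
It fails at once if a cap was opened whose bolt had not sunk under a tap ((value of joint cap_a above 0.4 rad and value of joint bolt_a below 0.002 m) or (value of joint cap_b above 0.4 rad and value of joint bolt_b below 0.002 m) or (value of joint cap_c above 0.4 rad and value of joint bolt_c below 0.002 m)).
It fails at once if a bystander was pushed away or knocked over (distance of any of vial, oil_bottle, eyepiece, usb_stick, slide_mailer from where it was at the start of the episode above 0.03 m or angle between any of vial, oil_bottle, eyepiece, usb_stick, slide_mailer's own z axis and vertical above 0.6 rad).
It also fails if it takes over 64 s, if anything falls off the work surface, if the arm or the gripper's body presses on something with over 40 N, if the wrist force passes 120 N, or if a joint passes its speed limit or range.

ROBOT

A 7-joint arm with a two-finger parallel gripper is mounted at the origin on a cart in front of the work surface, level with it; the furniture and walls round the work are solid. World frame = base frame: x ahead of the robot, y to its left, z up, the work surface at z = 0. Lengths are in m, angles in rad, forces in N, time in s.
With the tool pointing down it reaches from about 0.425 to 0.925 m from the base axis. Payload 6.8 kg.
Tool frame: the origin (TCP) lies on the mounting face of the last link; the fingertips stand 173 mm ahead of it and the grasp point (between the pads) lies 155 mm ahead of it; z points along the fingers, y is the line along which they close (so a half turn about z gives the same grasp; the last joint's range is limited). The gripper opens to 85 mm and grips with 20 to 120 N. Pads are 22 mm wide; open, the fingers measure 114 mm over their backs; the gripper's body (76 mm by 85 mm) begins 54 mm behind the grasp point. The pads swing forward as they close: fully open they stand 13 mm farther back than shut.
Start: joints at [-1.245, 0.477, 0.022, 1.555, -0.011, 1.109, -0.083], TCP at [0.284, 0.612, 0.405] pointing down, gripper open.
Joint ranges: [-2.96, 2.96], [-0.34, 2.1], [-1.41, 1.46], [0.24, 2.44], [-1.37, 4.51], [0.17, 1.92], [-2.96, 2.96]. Speed limits (rad/s): [2.39, 2.39, 3.14, 3.14, 3.14, 3.14, 3.14].

INTERFACE

Orientations are given as a unit quaternion [w, x, y, z].
In Python, from station import bot gives the robot as it stands. The module is installed in compiled form; this text tells all that it offers.
- The arm moves only by the shell command python3 -m pendant 'ROWS' [FORCE]. ROWS is JSON, a list of rows, each a list of 5 numbers: the finger opening in m, from 0 to 0.0854, then the shift along the tool's x, y, z in m, then the turn about the tool's z in degrees. In form: [[jaw, x, y, z, yaw], ...]. A call has 1 to 12 rows; each row shifts and turns the commanded pose from where the row before left it, along the tool's axes as they then stand; what a row does not reach is not made up. A row lasts 1/12 s, in which the tool goes at most 41.7 mm and 7.16 degrees, less where a joint would pass 70% of its speed; a pose out of reach is approached as far as the arm can. A call with a gripper value outside its range is refused whole. The fingers move at their own pace and stop on an object; FORCE is the grip in N (left out, the last holds). Time passes only in rows, so rows that do not move let the fingers close. It gives the time, the measured TCP pose, the force, the opening and the grip force at its end, in the units of the state.
- bot.get_obs(): the state, without advancing time (a new reading comes with each control period).
- bot.read_camera(name): name is "side" or "top"; returns (picture, depth): 400x640x3 uint8, blue, green, red; 400x640 float32, m along the optical axis (not along the pixel's ray), 0 where there is no reading.
- bot.camera_model(name): a dict with "intrinsics" (3x3 intrinsics, pixels), "dist_coeffs" ([k1, k2, p1, p2, k3] as OpenCV has them; the pictures are not rectified), "R" (3x3) and "t" (3): a world point X has camera coordinates R X + t. Camera axes: x right, y down, z forward; pixel columns grow to the right and rows downward; lengths in m; the calibration is good to about 2 mm. A picture is of the moment at which its call begins. camera_model takes no time and is no camera call.
- bot.hand_in(): hands the job in; it is judged then, once.
Trained networks look in the newest picture that a camera, given by its name, has taken for a name from the list of things; names that differ only in an ending like _2 or _b are one class to them, and where a whole thing is asked for, a point or a joint stands for the part that bears it (a point fixed in the world has none). Each returns a list of dicts, best first, with "score" (0 to 1); they miss things now and then, are a little off and sometimes report something else, mostly with a low value. They report only what shows in the picture. A call takes as long as a camera call. They do not tell look-alikes from the thing itself.
- bot.boxes_of(name, camera): "at" ([column, row] in pixels, amid what is visible of it).
- bot.trace(name, camera): "mask" (400x640 bool, what is visible of it) and "at" ([column, row] in pixels, amid what is visible of it).
- bot.pinpoint(name, camera): "at" ([column, row] in pixels: a listed point, or the origin of a listed thing).
The state is a dict: "t": time; "q": joint angles; "joint_vel": joint speeds; "joint_torque": joint torques, N m; "eef_pos": TCP position; "tool_rot": TCP orientation; "contact_force": force on the tool from outside, world axes, zero at the start; "torque": the same for the moment, N m; "gripper_width": opening from 0.0 (shut) to 1.0 (fully open); "grasp_force": force on a finger pad.
Only numpy, scipy, OpenCV 4.12 (cv2) and the standard library are available. Lean on these libraries where they do the work, as an engineer would, in place of code of your own. Each camera call takes 0.05 s, during which the arm holds its last target. There are 200 camera calls.

## Working session

There is one attempt and no reset: what is moved stays moved. The work goes in short steps, Python scripts to look and compute and a shell command to move; the robot and the scene stay as the last step left them, time stands still between calls to the robot, and variables do not carry over. Pictures are saved under pics/ and viewed, at most 10 in all, crops included, and the job is handed in when it is done.

```bash
mkdir -p pics; cat > h.py <<'E'
import numpy as np, cv2
from station import bot
def world(cam, px, depth=None, z=None):
    m=bot.camera_model(cam); K=np.array(m["intrinsics"]);R=np.array(m["R"]);t=np.array(m["t"])
    u=cv2.undistortPoints(np.array([[px]],float),K,np.array(m["dist_coeffs"]))[0,0]
    ray=np.array([u[0],u[1],1.]); o=-R.T@t; d=R.T@ray
    s=depth if z is None else (z-o[2])/d[2]
    return o+s*d
def proj(cam,X):
    m=bot.camera_model(cam); R=np.array(m["R"])
    return cv2.projectPoints(np.array([X],float),cv2.Rodrigues(R)[0],np.array(m["t"],float),np.array(m["intrinsics"]),np.array(m["dist_coeffs"]))[0][0,0]
E
python3 - <<'E'
from h import *
print(bot.get_obs())
Z={"screwdriver_handle":.0075,"screwdriver_middle":.0075,"long_compartment":.003,"bolt_a_top":.054,"cap_a_grip":.0405,"cap_a_hinge":.0405,"vial":0,"oil_bottle":0,"eyepiece":0,"usb_stick":0,"slide_mailer":0}
for c in ["top","side"]:
    im,d=bot.read_camera(c); cv2.imwrite(f"pics/{c}0.png",im)
    m=bot.camera_model(c); print(c, -np.array(m["R"]).T@m["t"])
    for n,z in Z.items():
        for r in bot.pinpoint(n,c):
            if r["score"]>.2: print(c,n,round(r["score"],2),np.round(r["at"]),np.round(world(c,r["at"],z=z),3))
E
```

```text
{'t': 0.0, 'q': array([-1.24511835,  0.47779392,  0.02235679,  1.55645886, -0.01145994,
        1.10932499, -0.08310595]), 'joint_vel': array([ 1.01848744e-03,  2.93532911e-04,  1.71313406e-03,  4.77456847e-06,
       -5.31550456e-05,  1.26549226e-03, -1.57212296e-05]), 'joint_torque': array([ 1.84883324e-04, -5.96454585e+01,  1.60788294e+00, -2.81204349e+01,
        1.23845605e-02,  9.36695753e-03,  1.32564023e-05]), 'eef_pos': array([0.28359108, 0.61222497, 0.4037268 ]), 'tool_rot': array([-1.10052369e-04,  2.15183519e-01,  9.76573188e-01, -9.21893989e-04]), 'contact_force': array([0.1239111 , 0.60407895, 0.22850116]), 'torque': array([-0.01846229, -0.0124125 ,  0.01431402]), 'grasp_force': 0.0, 'gripper_width': 1.0003522976671746}
top [ 0.30736345 -0.19128898  1.30414029]
top screwdriver_handle 0.65 [330. 173.] [ 0.639 -0.191  0.008]
top screwdriver_handle 0.43 [370. 174.] [ 0.641 -0.303  0.008]
top screwdriver_handle 0.26 [312. 215.] [ 0.518 -0.146  0.008]
top screwdriver_middle 0.64 [355. 168.] [ 0.654 -0.26   0.008]
top screwdriver_middle 0.5 [339. 173.] [ 0.64  -0.216  0.008]

[... 954 characters left out ...]
 0.52 [297. 191.] [ 0.446 -0.106  0.008]
side screwdriver_middle 0.43 [340. 226.] [ 0.652 -0.211  0.008]
side long_compartment 0.7 [271. 267.] [ 0.525 -0.454  0.003]
side bolt_a_top 0.47 [304. 195.] [ 0.503 -0.163  0.054]
side cap_a_grip 0.71 [296. 192.] [ 0.466 -0.148  0.04 ]
side cap_a_hinge 0.59 [316. 197.] [ 0.537 -0.146  0.04 ]
side vial 0.63 [340. 229.] [ 0.654 -0.219  0.   ]
side vial 0.46 [331. 267.] [ 0.689 -0.379  0.   ]
side vial 0.26 [258. 301.] [ 0.547 -0.58   0.   ]
side oil_bottle 0.69 [321. 175.] [0.487 0.017 0.   ]
side eyepiece 0.53 [333. 146.] [0.455 0.211 0.   ]
side usb_stick 0.4 [308. 182.] [ 0.459 -0.04   0.   ]
side slide_mailer 0.55 [258. 302.] [ 0.55  -0.582  0.   ]
```

View pics/top0.png

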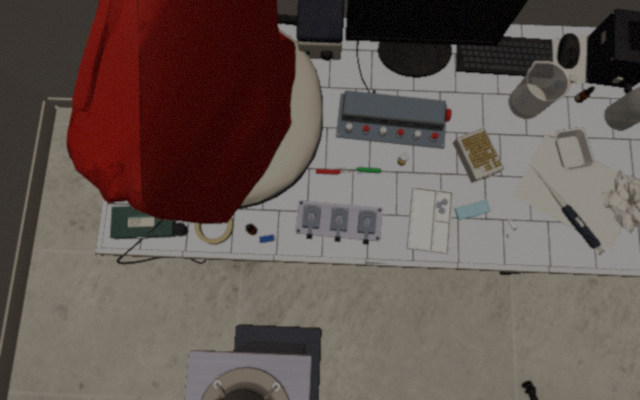

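View pics/side0.png

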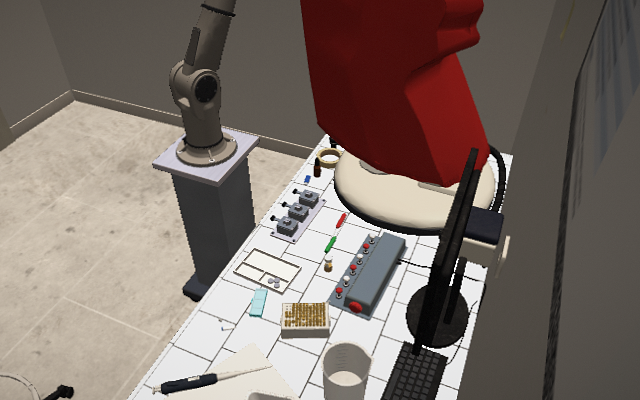

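Top view: the red handle is at (328,171) with its shaft to the right, and the green look-alike's handle is at (369,170). The three stations are at about (311,215), (338,220) and (366,222), the tray at (430,220), and a large red solid covers the upper left.

Could be taken for the screwdriver: red handle (328,171), green handle (369,170), knife (575,220). I choose red because the task excludes green ones.

```bash
cat > a.py <<'E'
from h import *
im=cv2.imread("pics/top0.png")
cv2.imwrite("pics/crop1.png",cv2.resize(im[150:270,290:460],None,fx=4.7,fy=4.7,interpolation=cv2.INTER_CUBIC))
im,d=bot.read_camera("top")
for n in ["screwdriver","bolt_a_top","cap_a_grip"]:
    for r in bot.trace(n,"top"):
        m=r["mask"].astype(np.uint8)
        if m.sum()<3: continue
        print(n,round(r["score"],2),np.round(r["at"]),m.sum(),cv2.minAreaRect(cv2.findNonZero(m)))
hsv=cv2.cvtColor(im,cv2.COLOR_BGR2HSV)
for nm,lo,hi,z in [("red",(170,100,60),(180,255,255),.0075),("red2",(0,130,60),(6,255,255),.0075)]:
    m=cv2.inRange(hsv,lo,hi); m[:160]=0;m[185:]=0;m[:,:312]=0;m[:,362:]=0
    p=cv2.findNonZero(m)
    if p is not None and len(p)>5:
        (c,s,a)=cv2.minAreaRect(p); b=p[:,0].mean(0); print(nm,len(p),c,s,a,b,world("top",b,z=.012))
        print(world("top",p[p[:,0,0].argmin(),0],z=.01),world("top",p[p[:,0,0].argmax(),0],z=.01))
# top-depth world points
v,u=np.mgrid[0:400:4,0:640:4]; 
P=[world("top",(a,b),depth=d[b,a]) for a,b in zip(u.ravel(),v.ravel()) if d[b,a]>0]
P=np.array(P)
# heights over cell
for x in np.arange(.4,1.0,.06):
    print(round(x,2),[ (lambda s: round(float(s.max()),2) if len(s) else None)(P[(abs(P[:,0]-x)<.03)&(abs(P[:,1]-y)<.03)][:,2]) for y in np.arange(.5,-.65,-.06)])
R=P[(P[:,2]>.15)&(P[:,0]<1)&(P[:,1]<.6)&(P[:,1]>-.6)]
print(R.min(0),R.max(0))
E
python3 a.py
```

```text
screwdriver 0.66 [372. 170.] 130 ((367.5, 169.5), (5.0, 25.0), 90.0)
screwdriver 0.61 [326. 170.] 106 ((327.5, 171.0), (4.0, 23.0), 90.0)
cap_a_grip 0.72 [309. 220.] 337 ((310.5, 221.5), (33.0, 17.0), 90.0)
red2 83 (327.9670104980469, 170.96192932128906) (22.157833099365234, 3.633599281311035) 4.085616588592529 [327.77108434 170.97590361] [ 0.64268868 -0.18395443  0.012     ]
[ 0.64766274 -0.15362577  0.01      ] [ 0.64731536 -0.21518319  0.01      ]Traceback (most recent call last):
  File "a.py", line 19, in <module>
    P=[world("top",(a,b),depth=d[b,a]) for a,b in zip(u.ravel(),v.ravel()) if d[b,a]>0]
       ~~~~~^^^^^^^^^^^^^^^^^^^^^^^^^^
  File "h.py", line 4, in world
    m=bot.camera_model(cam); K=np.array(m["intrinsics"]);R=np.array(m["R"]);t=np.array(m["t"])
ValueError: time passes only in moves, steps and waits
```

View pics/crop1.png

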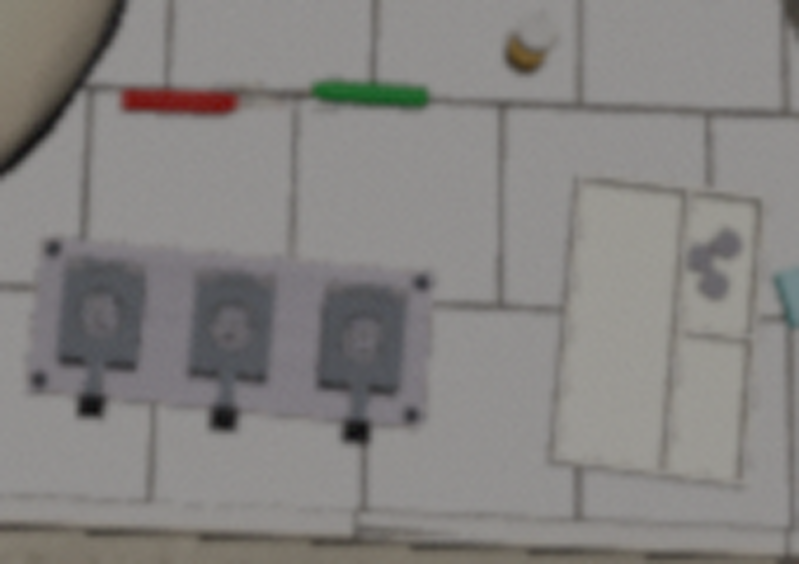

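```bash
sed -i 's/^def world.*/def world(cam,px,depth=None,z=None,m=None):/; s/^    m=bot.camera_model(cam); K=/    m=m or bot.camera_model(cam); K=/' h.py
cat > b.py <<'E'
from h import *
t=cv2.imread("pics/top0.png")[158:184,305:385]; s=cv2.imread("pics/side0.png")[205:258,305:385]
f=lambda a:cv2.convertScaleAbs(cv2.resize(a,None,fx=7,fy=7,interpolation=cv2.INTER_CUBIC),alpha=1.3)
cv2.imwrite("pics/crop2.png",np.vstack([f(t),f(s)]))
im,d=bot.read_camera("top"); m=bot.camera_model("top")
for n,(u,v) in {"redL":(122,100),"redR":(237,102),"grL":(315,93),"grR":(428,96)}.items():
    print(n,np.round(world("top",(290+u/4.7,150+v/4.7),z=.012,m=m),4))
for n,(u,v) in {"g1":(91,405),"g2":(223,418),"g3":(356,431)}.items():
    print(n,np.round(world("top",(290+u/4.7,150+v/4.7),z=.0445,m=m),4))
for n,(u,v) in {"b1":(101,315),"b2":(231,327),"b3":(362,339)}.items():
    print(n,np.round(world("top",(290+u/4.7,150+v/4.7),z=.054,m=m),4))
for n,(u,v) in {"tTL":(579,180),"tTR":(760,200),"tBR":(742,485),"tBL":(551,462),"divT":(685,192),"divB":(664,466)}.items():
    print(n,np.round(world("top",(290+u/4.7,150+v/4.7),z=.015,m=m),4))
v,u=np.mgrid[0:400:2,0:640:2]; v=v.ravel();u=u.ravel()
K=np.array(m["intrinsics"]);R=np.array(m["R"])
q=cv2.undistortPoints(np.stack([u,v],1)[:,None].astype(float),K,np.array(m["dist_coeffs"]))[:,0]
z=d[v,u]; C=np.c_[q*z[:,None],z][z>0]; P=(C-m["t"])@R
print("cols y",np.round(np.arange(.5,-.65,-.06),2))
for x in np.arange(.4,1.0,.06):
    print(round(x,2),[ (lambda s: round(float(s.max()),2) if len(s) else None)(P[(abs(P[:,0]-x)<.03)&(abs(P[:,1]-y)<.03)][:,2]) for y in np.arange(.5,-.65,-.06)])
E
python3 b.py
```

```text
redL [ 0.6405 -0.1511  0.012 ]
redR [ 0.6421 -0.2193  0.012 ]
grL [ 0.6495 -0.2654  0.012 ]
grR [ 0.6504 -0.3324  0.012 ]
g1 [ 0.4547 -0.1427  0.0445]
g2 [ 0.4505 -0.2171  0.0445]
g3 [ 0.4462 -0.2918  0.0445]
b1 [ 0.5045 -0.1463  0.054 ]
b2 [ 0.5007 -0.2195  0.054 ]
b3 [ 0.4969 -0.2932  0.054 ]
tTL [ 0.6023 -0.4216  0.015 ]
tTR [ 0.5947 -0.5276  0.015 ]
tBR [ 0.4278 -0.5149  0.015 ]
tBL [ 0.4364 -0.406   0.015 ]
divT [ 0.5977 -0.4837  0.015 ]
divB [ 0.4368 -0.4705  0.015 ]
cols y [ 0.5   0.44  0.38  0.32  0.26  0.2   0.14  0.08  0.02 -0.04 -0.1  -0.16
 -0.22 -0.28 -0.34 -0.4  -0.46 -0.52 -0.58 -0.64]
0.4 [-0.83, 0.0, 0.01, 0.03, 0.01, 0.01, 0.01, 0.73, 0.73, 0.01, 0.01, 0.01, 0.01, 0.01, 0.01, 0.01, 0.01, 0.01, 0.01, 0.01]
0.46 [-0.84, 0.01, 0.04, 0.05, 0.07, 0.06, 0.77, 0.77, 0.77, 0.01, 0.05, 0.05, 0.05, 0.05, 0.05, 0.02, 0.02, 0.02, 0.01, 0.01]
0.52 [None, 0.01, 0.04, 0.04, 0.04, None, 0.78, 0.81, 0.81, 0.73, 0.05, 0.06, 0.06, 0.06, 0.05, 0.02, 0.02, 0.02, 0.02, 0.02]
0.58 [None, None, None, None, None, None, None, 0.84, 0.84, 0.81, 0.52, 0.01, 0.01, 0.01, 0.01, 0.02, 0.02, 0.02, 0.02, 0.02]
0.64 [None, None, None, None, None, None, None, 0.84, 0.84, 0.82, 0.65, 0.05, 0.02, 0.02, 0.02, 0.02, 0.01, 0.01, 0.06, 0.06]
0.7 [None, None, None, None, None, None, None, None, None, 0.75, 0.67, 0.07, 0.01, 0.01, 0.01, 0.06, 0.01, 0.05, 0.06, 0.06]
0.76 [None, None, None, None, None, None, None, None, None, None, 0.67, 0.07, 0.05, 0.05, 0.05, 0.06, 0.06, 0.06, 0.06, 0.06]
0.82 [None, None, None, None, None, None, None, None, None, None, 0.57, 0.07, 0.06, 0.06, 0.06, 0.06, 0.06, 0.06, 0.01, 0.01]
0.88 [None, None, None, None, None, None, None, None, None, None, 0.38, 0.07, 0.06, 0.06, 0.06, 0.06, 0.06, 0.05, 0.01, 0.01]
0.94 [None, None, None, None, None, None, None, None, None, None, 0.22, 0.08, 0.01, 0.02, 0.02, 0.02, 0.02, 0.01, 0.02, 0.02]
```

View pics/crop2.png

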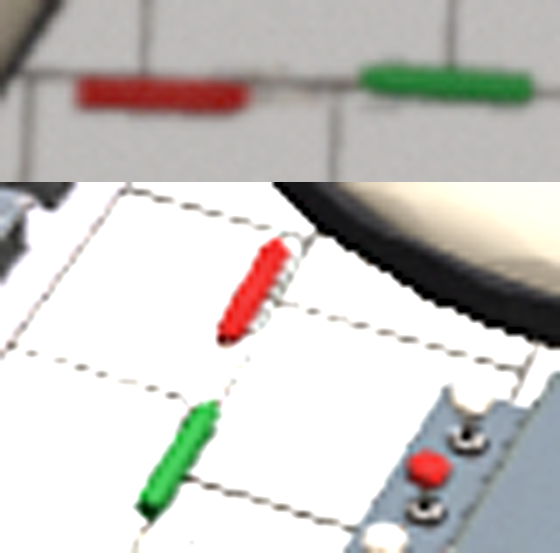

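Both shafts point to -y: in the side crop the black ferrules are at the lower ends, red at (230,335) and green at (150,505). So the red one is the screwdriver, with its middle near (0.642,-0.215). Next I check the red solid's clearance, since it stands between the start pose and the work.

```bash
cat > c.py <<'E'
from h import *
Q=[]
for c in ["top","side"]:
    im,d=bot.read_camera(c); m=bot.camera_model(c)
    v,u=np.mgrid[0:400,0:640]; v=v.ravel();u=u.ravel()
    q=cv2.undistortPoints(np.stack([u,v],1)[:,None].astype(float),np.array(m["intrinsics"]),np.array(m["dist_coeffs"]))[:,0]
    z=d[v,u]; ok=z>0; P=(np.c_[q*z[:,None],z][ok]-m["t"])@np.array(m["R"])
    col=im[v,u][ok].astype(int); r=(col[:,2]>1.8*col[:,1])&(P[:,2]>.1)
    Q.append(P[r]); print(c,r.sum())
    np.save(c+"_P.npy",P)
P=np.vstack(Q); P=P[(abs(P[:,1])<.8)&(P[:,0]<1.2)&(P[:,0]>.2)]
ys=np.arange(.55,-.2,-.05); print("y",np.round(ys,2))
for z in np.arange(.15,1.1,.1):
    print("z%.2f minx"%z,[(lambda s:round(float(np.percentile(s,1)),2) if len(s)>3 else None)(P[(abs(P[:,2]-z)<.05)&(abs(P[:,1]-y)<.025)][:,0]) for y in ys])
for z in np.arange(.15,1.1,.1):
    s=P[abs(P[:,2]-z)<.05]; print("z%.2f"%z, len(s), s.min(0).round(2) if len(s) else '', s.max(0).round(2) if len(s) else '')
E
python3 c.py
```

```text
top 43444
side 27499
y [ 0.55  0.5   0.45  0.4   0.35  0.3   0.25  0.2   0.15  0.1   0.05 -0.
 -0.05 -0.1  -0.15]
z0.15 minx [None, None, None, None, None, None, None, None, None, 1.03, 0.47, 0.5, 0.58, 0.69, None]
z0.25 minx [None, None, None, None, None, None, None, None, 0.99, 0.98, 0.45, 0.49, 0.58, 0.67, None]
z0.35 minx [None, None, None, None, None, None, None, None, None, 0.92, 0.43, 0.47, 0.56, 0.65, None]
z0.45 minx [None, None, None, None, None, None, None, None, 0.88, 0.86, 0.42, 0.46, 0.54, 0.61, None]
z0.55 minx [None, None, None, None, None, None, None, None, None, 0.86, 0.41, 0.45, 0.54, 0.62, None]
z0.65 minx [None, None, None, None, None, None, None, None, None, 0.41, 0.4, 0.45, 0.55, 0.66, None]
z0.75 minx [None, None, None, None, None, None, None, None, 0.45, 0.41, 0.41, 0.47, 0.58, None, None]
z0.85 minx [None, None, None, None, None, None, None, None, None, 0.54, 0.54, 0.55, 0.63, None, None]
z0.95 minx [None, None, None, None, None, None, None, None, None, None, None, None, None, None, None]
z1.05 minx [None, None, None, None, None, None, None, None, None, None, None, None, None, None, None]
z0.15 1813 [ 0.47 -0.64  0.1 ] [1.06 0.12 0.2 ]
z0.25 6862 [ 0.45 -0.64  0.2 ] [1.06 0.13 0.3 ]
z0.35 6749 [ 0.43 -0.64  0.3 ] [1.04 0.13 0.4 ]
z0.45 7509 [ 0.42 -0.64  0.4 ] [1.01 0.13 0.5 ]
z0.55 9912 [ 0.41 -0.09  0.5 ] [0.94 0.12 0.6 ]
z0.65 12807 [ 0.4  -0.09  0.6 ] [0.94 0.1  0.7 ]
z0.75 18558 [ 0.41 -0.08  0.7 ] [0.92 0.14 0.8 ]
z0.85 6534 [ 0.53 -0.03  0.8 ] [0.64 0.1  0.84]
z0.95 0  
z1.05 0
```

```bash
python3 -m pendant '[[0.0854,0,-0.041,0,0],[0.0854,0,-0.041,0,0],[0.0854,0,-0.041,0,0],[0.0854,0,-0.041,0,0],[0.0854,0,-0.041,0,0],[0.0854,0,-0.041,0,0],[0.0854,0,-0.041,0,0],[0.0854,0,-0.041,0,0],[0.0854,0,-0.037,0,0],[0.0854,0,0,0,0],[0.0854,0,0,0,0]]'; python3 -c "
from h import *;o=bot.get_obs();print(o['q'].round(3),np.hypot(*o['eef_pos'][:2]))"
```

```text
t: 2.47
eef_pos: [0.1298, 0.2798, 0.405]
tool_rot: [0.0, 0.215, 0.977, 0.001]
contact_force: [1.2, 0.0, 0.2]
gripper_width: 0.999
grasp_force: 0.0
[-1.279 -0.164 -0.053  2.326 -0.01   0.978 -0.189] 0.3084102837518101
```

```bash
python3 -m pendant '[[0.0854,-0.0375,-0.0023,0,7],[0.0854,-0.0375,-0.0023,0,7],[0.0854,-0.0375,-0.0023,0,7],[0.0854,-0.0375,-0.0023,0,7],[0.0854,-0.0375,-0.0023,0,7],[0.0854,-0.0375,-0.0023,0,7],[0.0854,-0.0375,-0.0023,0,7],[0.0854,-0.0375,-0.0023,0,7],[0.0854,-0.0375,-0.0023,0,7],[0.0854,-0.0375,-0.0023,0,7],[0.0854,-0.0375,-0.0023,0,7],[0.05,0,0,0,0]]'; python3 -c "
from h import *;o=bot.get_obs();print(o['q'].round(3),np.hypot(*o['eef_pos'][:2]))"
```

```text
t: 3.47
eef_pos: [0.302, -0.0663, 0.4051]
tool_rot: [0.0, 0.781, 0.624, 0.0]
contact_force: [-0.5, 0.3, 0.1]
gripper_width: 0.883
grasp_force: 0.0
[-0.624 -0.265  0.541  2.355  0.16   1.02  -0.404] 0.3092126953156403
```

```bash
cat > plan.py <<'E'
import sys; from h import *
# args x y z az(deg of tool y)  -> tool-frame shift and yaw
a=[float(v) for v in sys.argv[1:]]
from scipy.spatial.transform import Rotation as Ro
o=bot.get_obs(); w=o["tool_rot"]; R=Ro.from_quat([*w[1:],w[0]]).as_matrix()
az=np.degrees(np.arctan2(R[1,1],R[0,1])); print("q",o["q"].round(2),"pos",o["eef_pos"].round(4),"az",az.round(1),"F",o["contact_force"].round(1),"w",round(o["gripper_width"]*85.4,1),"grip",round(o["grasp_force"],1))
if a: print("shift",(R.T@(np.array(a[:3])-o["eef_pos"])).round(4),"yaw",round((az-a[3]+180)%360-180,1))
E
python3 -m pendant '[[0.05,-0.0375,-0.0023,0,7],[0.05,-0.0375,-0.0023,0,7],[0.05,-0.0375,-0.0023,0,7],[0.05,-0.0375,-0.0023,0,7],[0.05,0,0.04,0,0],[0.05,0,0.04,0,0],[0.05,0,0.04,0,0],[0.05,0,0.04,0,0],[0.05,0,0.04,0,0],[0.05,0,0.03,0,0],[0.05,0,0,0,0]]'; python3 plan.py 0.6413 -0.195 0.3 1.3
```

```text
t: 4.38
eef_pos: [0.4198, -0.3449, 0.4041]
tool_rot: [0.003, 0.905, 0.425, -0.002]
contact_force: [0.2, 0.7, -0.0]
gripper_width: 0.585
grasp_force: 0.0
q [-0.16  0.37  0.93  1.92 -0.34  1.02  0.23] pos [ 0.4198 -0.3449  0.4041] az -39.7 F [ 0.2  0.7 -0. ] w 50.0 grip 0.0
shift [0.2575 0.0744 0.1026] yaw -41.0
```

```bash
python3 -m pendant '[[0.05,0.032,0.02,0.012,-5],[0.05,0.032,0.02,0.012,-5],[0.05,0.032,0.02,0.012,-5],[0.05,0.032,0.02,0.012,-5],[0.05,0,0,0,0],[0.05,0,0,0,0]]'; python3 plan.py 0.6413 -0.195 0.3 1.3; python3 -c "
from h import *
a,_=bot.read_camera('top');b,_=bot.read_camera('side');cv2.imwrite('pics/v5.png',np.vstack([cv2.resize(a[:300,100:500],(800,600))[::2,::2],cv2.resize(b[:300,100:500],(800,600))[::2,::2]]))"
```

```text
t: 4.88
eef_pos: [0.552, -0.2749, 0.3551]
tool_rot: [-0.0, 0.817, 0.577, -0.001]
contact_force: [-1.5, -0.8, 0.1]
gripper_width: 0.587
grasp_force: 0.0
q [-0.17  0.52  0.74  1.79 -0.41  0.99  0.39] pos [ 0.552  -0.2749  0.3551] az -19.5 F [-1.5 -0.8  0.1] w 50.1 grip 0.0
shift [0.1052 0.0576 0.0549] yaw -20.8
```

View pics/v5.png

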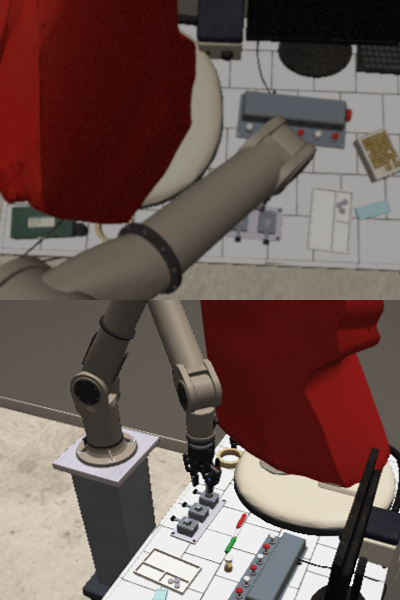

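Top view: the forearm passes right of the red solid with a gap, and the elbow stays left of it, clear. I continue in small steps, gripping slightly toward the shaft (y=-0.205).

```bash
python3 -m pendant '[[0.04,0.022,0.012,0.01,-5],[0.04,0.024,0.012,0.01,-5],[0.04,0.024,0.012,0.01,-5],[0.04,0.012,0.012,0.01,-5],[0.04,0,0,0,0],[0.04,0,0,0,0]]'; python3 plan.py 0.6413 -0.205 0.2 1.3; cat > gap.py <<'E'
from h import *
from scipy.spatial import cKDTree
im,d=bot.read_camera("top"); m=bot.camera_model("top")
v,u=np.mgrid[0:400,0:640]; v=v.ravel();u=u.ravel()
q=cv2.undistortPoints(np.stack([u,v],1)[:,None].astype(float),np.array(m["intrinsics"]),np.array(m["dist_coeffs"]))[:,0]
z=d[v,u]; ok=z>0; P=(np.c_[q*z[:,None],z][ok]-m["t"])@np.array(m["R"]); c=im[v,u][ok].astype(int)
hi=(P[:,2]>.15)&(P[:,1]>-.5)&(P[:,1]<.5)&(P[:,0]<.8)
red=(c[:,2]>1.8*c[:,1]); A=P[hi&~red]; B=P[hi&red]
D,i=cKDTree(B[:,:2]).query(A[:,:2]); k=np.argsort(D)[:200:20]
print([(A[j].round(2).tolist(),B[i[j]].round(2).tolist(),round(D[j],3)) for j in k[[0,3,6]]])
D,i=cKDTree(B).query(A); print(np.sort(D)[[0,10,50]])
E
python3 gap.py
```

```text
t: 5.48
eef_pos: [0.6143, -0.2085, 0.3167]
tool_rot: [0.0, 0.707, 0.708, -0.0]
contact_force: [0.1, -1.3, -0.4]
gripper_width: 0.472
grasp_force: 0.0
q [-0.19  0.59  0.61  1.73 -0.4   0.95  0.58] pos [ 0.6143 -0.2085  0.3167] az 0.1 F [ 0.1 -1.3 -0.4] w 40.3 grip 0.0
shift [0.0036 0.027  0.1167] yaw -1.2
[([0.3, -0.03, 0.75], [0.3, -0.03, 0.74], np.float64(0.0)), ([0.66, -0.07, 0.18], [0.66, -0.06, 0.21], np.float64(0.0)), ([0.58, -0.21, 0.2], [0.58, -0.22, 0.27], np.float64(0.0))]
[0.00103252 0.00108502 0.00120745]
```

```bash
python3 -m pendant '[[0.04,0.0036,0.027,0.02,-1.2],[0.04,0,0,0.03,0],[0.04,0,0,0.03,0],[0.04,0,0,0,0],[0.04,0,0,0,0]]'; python3 plan.py 0.6413 -0.205 0.176 1.3; python3 -c "
from h import *
b,_=bot.read_camera('side');m=bot.camera_model('side')
p=proj('side',(.641,-.205,.01)).astype(int);print(p)
cv2.imwrite('pics/v6.png',cv2.resize(b[p[1]-45:p[1]+45,p[0]-60:p[0]+60],None,fx=5,fy=5,interpolation=cv2.INTER_CUBIC))"
```

```text
t: 5.95
eef_pos: [0.6401, -0.2063, 0.2366]
tool_rot: [-0.001, 0.7, 0.714, -0.001]
contact_force: [-0.3, -0.1, 1.7]
gripper_width: 0.472
grasp_force: 0.0
q [-0.15  0.72  0.54  1.71 -0.47  0.84  0.62] pos [ 0.6401 -0.2063  0.2366] az 1.1 F [-0.3 -0.1  1.7] w 40.3 grip 0.0
shift [0.0013 0.0014 0.0606] yaw -0.2
[337 223]
```

View pics/v6.png

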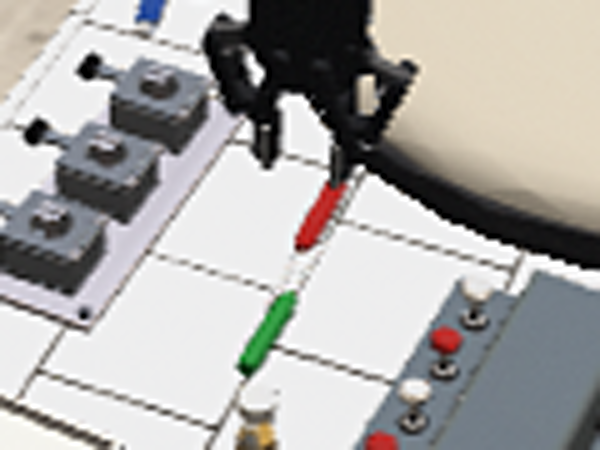

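The side crop shows the fingers straddling the red handle at (320,215), clear of the disc and of the green one at (270,335). I descend and grip.

```bash
python3 -m pendant '[[0.04,0.001,0.001,0.02,0],[0.04,0,0,0.02,0],[0.04,0,0,0.015,0],[0.04,0,0,0.005,0],[0.04,0,0,0,0],[0,0,0,0,0],[0,0,0,0,0],[0,0,0,0,0],[0,0,0,0,0],[0,0,0,0,0],[0,0,0,0,0]]' 40; python3 plan.py 0.6413 -0.205 0.176 1.3
```

```text
t: 6.92
eef_pos: [0.6431, -0.2041, 0.1784]
tool_rot: [0.001, 0.699, 0.715, 0.001]
contact_force: [-1.3, 0.6, 6.4]
gripper_width: 0.16
grasp_force: 40.9
q [-0.12  0.8   0.49  1.72 -0.52  0.75  0.65] pos [ 0.6431 -0.2041  0.1784] az 1.3 F [-1.3  0.6  6.4] w 13.6 grip 40.9
shift [-0.0009 -0.0018  0.0024] yaw 0.0
```

```bash
python3 -m pendant '[[0,0,0,-0.02,0],[0,0,0,-0.04,0],[0,0,0,-0.04,0],[0,0,0,-0.01,0],[0,-0.035,-0.015,0,7],[0,-0.035,-0.015,0,7],[0,-0.035,-0.01,0,7],[0,-0.035,-0.01,0,7],[0,-0.02,0,0,7],[0,0,0,0,7],[0,0,0,0,7],[0,0,0,0,7]]'; python3 plan.py 0.528 -0.449 0.26 -94.8
```

```text
t: 7.92
eef_pos: [0.5619, -0.3523, 0.2871]
tool_rot: [0.0, 0.954, 0.3, 0.0]
contact_force: [0.5, 0.9, -1.1]
gripper_width: 0.158
grasp_force: 40.1
q [-0.08  0.73  0.82  1.72 -0.63  0.97  0.03] pos [ 0.5619 -0.3523  0.2871] az -55.1 F [ 0.5  0.9 -1.1] w 13.5 grip 40.1
shift [-0.0832  0.0598  0.0271] yaw 39.7
```

```bash
python3 -m pendant '[[0,-0.015,0.0,0,6.6],[0,-0.015,0.01,0,6.6],[0,-0.012,0.015,0,6.6],[0,-0.008,0.02,0,6.6],[0,0,0.02,0,6.6],[0,0,0.0,0.0,6.7],[0,0,0,0,0],[0,0,0,0,0]]'; python3 plan.py 0.528 -0.449 0.26 -94.8;python3 -c "
from h import *
a,d=bot.read_camera('top');b,_=bot.read_camera('side')
p=proj('top',(.528,-.449,.1)).astype(int);s=proj('side',(.528,-.449,.08)).astype(int);print(p,s)
f=lambda a,p:cv2.resize(a[p[1]-35:p[1]+35,p[0]-50:p[0]+50],None,fx=4,fy=4,interpolation=cv2.INTER_CUBIC)
cv2.imwrite('pics/v7.png',np.vstack([f(a,p),f(b,s)]))"
```

```text
t: 8.58
eef_pos: [0.5372, -0.4356, 0.2864]
tool_rot: [-0.0, 0.999, -0.036, -0.0]
contact_force: [-0.3, 0.3, -0.4]
gripper_width: 0.16
grasp_force: 40.1
q [-0.    0.85  0.97  1.65 -0.78  1.07 -0.44] pos [ 0.5372 -0.4356  0.2864] az -94.1 F [-0.3  0.3 -0.4] w 13.7 grip 40.1
shift [-0.0082  0.014   0.0264] yaw 0.7
[429 209] [271 248]
```

View pics/v7.png

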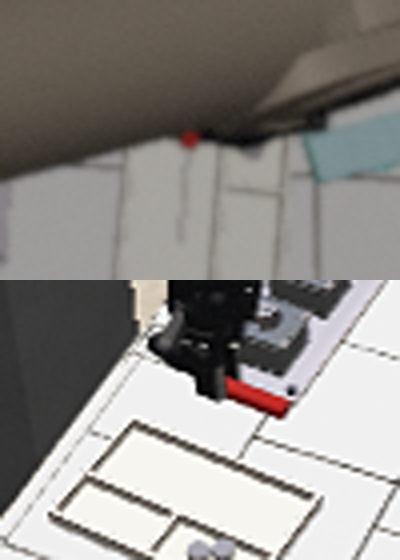

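The screwdriver hangs level, shaft toward the robot: its tip is at about (424,234) in the top view and the red handle reaches away from the robot. I check where its middle is.

```bash
python3 -c "
from h import *
m=bot.camera_model('top')
t=world('top',(424,234.5),z=.1155,m=m);print(t); e=np.array(bot.get_obs()['eef_pos']); print('grasp-tip',e-t, np.linalg.norm((e-t)[:2]))
s=bot.camera_model('side'); print(world('side',(271-50+290/4,248-35+(410-280)/4),z=.1155,m=s))"
```

```text
[ 0.46235861 -0.43084732  0.1155    ]
grasp-tip [ 0.07504157 -0.00428786  0.17108002] 0.07516397371147172
[ 0.5980839  -0.44134834  0.1155    ]
```

```bash
python3 -m pendant '[[0,-0.008,0.014,0,0.7],[0,0,0,0.03,0],[0,0,0,0.03,0],[0,0,0,0.02,0],[0,0,0,0.012,0],[0,0,0,0.009,0],[0,0,0,0,0],[0,0,0,0,0]]'; python3 plan.py 0.528 -0.449 0.182 -94.8
```

```text
t: 9.35
eef_pos: [0.528, -0.4497, 0.1864]
tool_rot: [0.0, 0.999, -0.044, 0.0]
contact_force: [0.0, 0.2, 0.2]
gripper_width: 0.156
grasp_force: 40.1
q [ 0.08  0.95  0.86  1.68 -0.88  0.94 -0.37] pos [ 0.528  -0.4497  0.1864] az -95.0 F [0.  0.2 0.2] w 13.4 grip 40.1
shift [-0.0001 -0.0007  0.0044] yaw -0.2
```

```bash
python3 -m pendant '[[0,0,0,0.003,0],[0,0,0,0.001,0],[0,0,0,0,0],[0.022,0,0,0,0],[0.022,0,0,0,0],[0.022,0,0,0,0],[0.022,0,0,-0.01,0],[0.022,0,0,-0.03,0],[0.022,0,0,-0.04,0],[0.022,0,0,-0.04,0],[0,0,0,-0.02,0],[0,0,0,0,0]]'; python3 plan.py 0.44 -0.35 0.3 -94.8
```

```text
t: 10.35
eef_pos: [0.5282, -0.4512, 0.3285]
tool_rot: [0.003, 0.999, -0.044, 0.004]
contact_force: [0.8, 0.2, 0.1]
gripper_width: 0.007
grasp_force: 0.0
q [ 0.01  0.81  1.01  1.62 -0.74  1.13 -0.46] pos [ 0.5282 -0.4512  0.3285] az -95.1 F [0.8 0.2 0.1] w 0.6 grip 0.0
shift [-0.097  -0.0931  0.0273] yaw -0.3
```

```bash
python3 plan.py 0.4969 -0.2932 0.25 -93.3 | tail -1; python3 -m pendant '[[0,-0.0075,-0.04,0.01,-1],[0,-0.0075,-0.04,0.01,-0.8],[0,-0.0075,-0.038,0.018,0],[0,-0.0075,-0.032,0.02,0],[0,0,0,0,0],[0,0,0,0,0]]';  python3 plan.py 0.4969 -0.2932 0.24 -93.3; python3 - <<'E'
from h import *
for c in ["side","top"]:
    im,d=bot.read_camera(c); m=bot.camera_model(c)
    for n,z in [("screwdriver_handle",.0105),("screwdriver_middle",.0105),("bolt_a_top",.054),("cap_a_grip",.0405),("long_compartment",.003)]:
        for r in bot.pinpoint(n,c):
            if r["score"]>.35: print(c,n,round(r["score"],2),np.round(r["at"]),np.round(world(c,r["at"],z=z,m=m),3))
    if c=="side":
        cv2.imwrite('pics/v8.png',cv2.resize(im[170:310,220:380],None,fx=4,fy=4,interpolation=cv2.INTER_CUBIC))
E
```

```text
shift [-0.0458 -0.155   0.0773] yaw -1.8
t: 10.85
eef_pos: [0.5086, -0.2965, 0.2631]
tool_rot: [-0.001, 1.0, -0.027, -0.001]
contact_force: [0.3, -1.1, 0.6]
gripper_width: -0.001
grasp_force: 0.0
q [-0.26  0.75  0.99  1.93 -0.79  0.92 -0.49] pos [ 0.5086 -0.2965  0.2631] az -93.1 F [ 0.3 -1.1  0.6] w -0.1 grip 0.0
shift [-0.0118 -0.0026  0.0231] yaw 0.2
side screwdriver_handle 0.48 [325. 244.] [ 0.641 -0.307  0.01 ]
side screwdriver_handle 0.42 [278. 267.] [ 0.547 -0.451  0.01 ]
side screwdriver_middle 0.58 [272. 262.] [ 0.52  -0.441  0.01 ]
side screwdriver_middle 0.45 [338. 234.] [ 0.66  -0.254  0.01 ]
side bolt_a_top 0.53 [306. 189.] [ 0.496 -0.135  0.054]
side cap_a_grip 0.68 [292. 191.] [ 0.451 -0.148  0.04 ]
side cap_a_grip 0.5 [272. 260.] [ 0.532 -0.459  0.04 ]
side long_compartment 0.83 [271. 265.] [ 0.519 -0.446  0.003]
side long_compartment 0.36 [330. 269.] [ 0.69  -0.39   0.003]
top screwdriver_handle 0.56 [426. 211.] [ 0.541 -0.459  0.01 ]
top screwdriver_middle 0.72 [423. 220.] [ 0.516 -0.45   0.01 ]
top bolt_a_top 0.46 [364. 243.] [ 0.442 -0.286  0.054]
top long_compartment 0.96 [422. 218.] [ 0.522 -0.448  0.003]
```

View pics/v8.png

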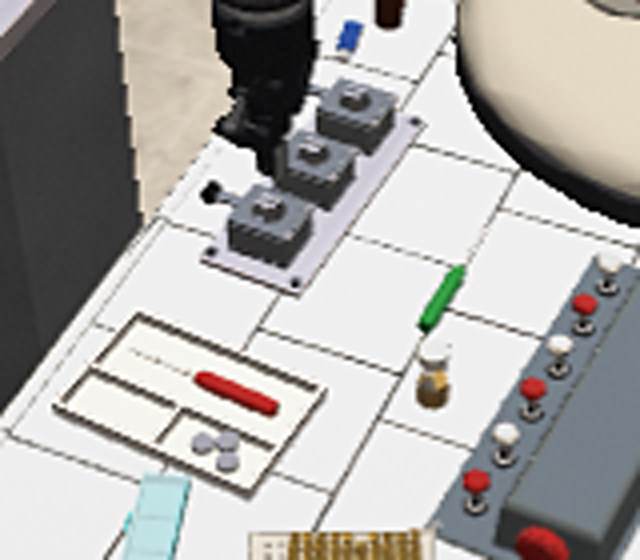

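The screwdriver lies lengthwise in the long compartment: its handle is at crop (237,393) and its shaft points to the robot. The bolt tops are at crop (267,204), (313,147) and (354,93). I cross-check the bolt and grip positions from the side view.

```bash
python3 -c "
from h import *
m=bot.camera_model('side')
for p in [(267,202),(313,145),(354,92)]: print(world('side',(220+p[0]/4,170+p[1]/4),z=.054,m=m).round(4))
print(world('side',(220+212/4,170+192/4),z=.0405,m=m).round(4))"
```

```text
[ 0.5042 -0.2997  0.054 ]
[ 0.509  -0.2241  0.054 ]
[ 0.5124 -0.1501  0.054 ]
[ 0.4515 -0.2942  0.0405]
```

```bash
python3 -m pendant '[[0,-0.0065,0,0.02,0],[0,0,0,0.013,0],[0,0,0,0,0],[0,0,0,0,0]]'; python3 -m pendant '[[0,0,0,0.002,0],[0,0,0,0.002,0],[0,0,0,0,0],[0,0,0,0,0]]';  python3 plan.py 0.502 -0.2965 0.226 -93.3
```

```text
t: 11.78
eef_pos: [0.502, -0.2985, 0.2306]
tool_rot: [-0.0, 1.0, -0.028, -0.001]
contact_force: [-0.4, 0.3, 0.4]
gripper_width: -0.0
grasp_force: 0.0
t: 12.12
eef_pos: [0.5023, -0.2988, 0.2276]
tool_rot: [0.0, 1.0, -0.028, 0.0]
contact_force: [0.8, 0.2, 0.5]
gripper_width: 0.002
grasp_force: 0.2
q [-0.22  0.78  0.94  1.95 -0.85  0.86 -0.45] pos [ 0.5023 -0.2988  0.2276] az -93.2 F [0.8 0.2 0.5] w 0.2 grip 0.2
shift [-0.0005 -0.0022  0.0016] yaw 0.1
```

```bash
python3 -m pendant '[[0,0,-0.002,0.001,0],[0,0,0,0.001,0],[0,0,0,0.001,0],[0,0,0,0,0],[0,0,0,0,0]]'; python3 -m pendant '[[0,0,0,0.002,0],[0,0,0,0,0],[0,0,0,0,0]]'
```

```text
t: 12.53
eef_pos: [0.5021, -0.2985, 0.2274]
tool_rot: [0.001, 1.0, -0.029, 0.002]
contact_force: [-5.1, 3.0, 24.4]
gripper_width: -0.002
grasp_force: 12.4
t: 12.78
eef_pos: [0.502, -0.2989, 0.2271]
tool_rot: [0.0, 1.0, -0.029, 0.002]
contact_force: [-8.7, 6.5, 42.9]
gripper_width: -0.002
grasp_force: 21.5
```

Tight: 43 N and no give. Next bolt.

```bash
python3 -m pendant '[[0,0,0,-0.02,0],[0,0,-0.037,0,0],[0,0,-0.037,0,0],[0,0,0,0,0],[0,0,0,0.012,0],[0,0,0,0,0]]'; python3 plan.py 0.506 -0.2225 0.2275 -93.3
```

```text
t: 13.28
eef_pos: [0.5062, -0.2219, 0.2287]
tool_rot: [-0.0, 1.0, -0.028, -0.001]
contact_force: [-0.2, -0.1, 0.0]
gripper_width: -0.001
grasp_force: 0.0
q [-0.38  0.75  0.96  2.03 -0.85  0.83 -0.55] pos [ 0.5062 -0.2219  0.2287] az -93.2 F [-0.2 -0.1  0. ] w -0.1 grip 0.0
shift [-0.0001  0.0006  0.0012] yaw 0.1
```

```bash
python3 -m pendant '[[0,0,0,0.002,0],[0,0,0,0.0015,0],[0,0,0,0.0015,0],[0,0,0,0,0],[0,0,0,0,0]]'
```

```text
t: 13.7
eef_pos: [0.5058, -0.2244, 0.2273]
tool_rot: [-0.001, 1.0, -0.03, 0.0]
contact_force: [-6.2, 7.9, 26.8]
gripper_width: -0.002
grasp_force: 13.5
```

Tight as well, so the third bolt should be the loose one; tap it.

```bash
python3 -m pendant '[[0,0,0,-0.018,0],[0,0,-0.037,0,0],[0,0,-0.036,0,0],[0,0,0,0,0],[0,0,0,0.012,0],[0,0,0,0,0]]'; python3 plan.py 0.509 -0.148 0.2275 -93.3;  python3 -m pendant '[[0,0,0,0.002,0],[0,0,0,0.0015,0],[0,0,0,0.0015,0],[0,0,0,0,0],[0,0,0,0,0]]'
```

```text
t: 14.2
eef_pos: [0.51, -0.1504, 0.2297]
tool_rot: [0.0, 1.0, -0.029, -0.001]
contact_force: [0.0, -0.1, -0.7]
gripper_width: 0.002
grasp_force: 0.0
q [-0.54  0.73  0.98  2.08 -0.86  0.81 -0.65] pos [ 0.51   -0.1504  0.2297] az -93.3 F [ 0.  -0.1 -0.7] w 0.2 grip 0.0
shift [-0.0011 -0.0023  0.0022] yaw 0.0
t: 14.62
eef_pos: [0.5105, -0.1505, 0.2263]
tool_rot: [0.0, 1.0, -0.029, 0.0]
contact_force: [0.1, 0.5, 0.3]
gripper_width: -0.003
grasp_force: 0.0
```

```bash
python3 -m pendant '[[0,0,0,0.002,0],[0,0,0,0.002,0],[0,0,0,0,0],[0,0,0,0,0]]'; python3 -m pendant '[[0,0,0,0.002,0],[0,0,0,0.001,0],[0,0,0,0.001,0],[0,0,0,0,0],[0,0,0,0,0]]'
```

```text
t: 14.95
eef_pos: [0.5106, -0.1497, 0.2221]
tool_rot: [-0.0, 1.0, -0.028, -0.0]
contact_force: [-0.1, -0.3, 0.8]
gripper_width: 0.001
grasp_force: 0.0
t: 15.37
eef_pos: [0.5106, -0.1504, 0.221]
tool_rot: [-0.002, 1.0, -0.029, 0.001]
contact_force: [-9.8, 6.5, 37.9]
gripper_width: 0.002
grasp_force: 19.0
```

Bolt three sank 6 mm (tip height went from 0.227 to 0.221, then firm). Now to its grip.

```bash
python3 -m pendant '[[0,0,0,-0.04,0],[0.045,-0.02,0,-0.02,0],[0.045,-0.034,-0.001,0,0],[0.045,0,0,0,0],[0.045,0,0,0,0]]'; python3 plan.py 0.457 -0.1445 0.198 -93.3; python3 - <<'E'
from h import *
im,d=bot.read_camera("side"); m=bot.camera_model("side")
p=proj("side",(.457,-.145,.0405)).astype(int); print(p)
cv2.imwrite('pics/v9.png',cv2.resize(im[p[1]-35:p[1]+40,p[0]-40:p[0]+60],None,fx=6,fy=6,interpolation=cv2.INTER_CUBIC))
E
```

```text
t: 15.78
eef_pos: [0.4552, -0.1453, 0.2781]
tool_rot: [-0.001, 1.0, -0.029, -0.0]
contact_force: [0.7, -0.8, -0.6]
gripper_width: 0.522
grasp_force: 0.0
q [-0.66  0.6   1.11  2.18 -0.76  0.83 -0.69] pos [ 0.4552 -0.1453  0.2781] az -93.3 F [ 0.7 -0.8 -0.6] w 44.6 grip 0.0
shift [ 0.0018 -0.0008  0.0801] yaw -0.0
[294 190]
```

View pics/v9.png

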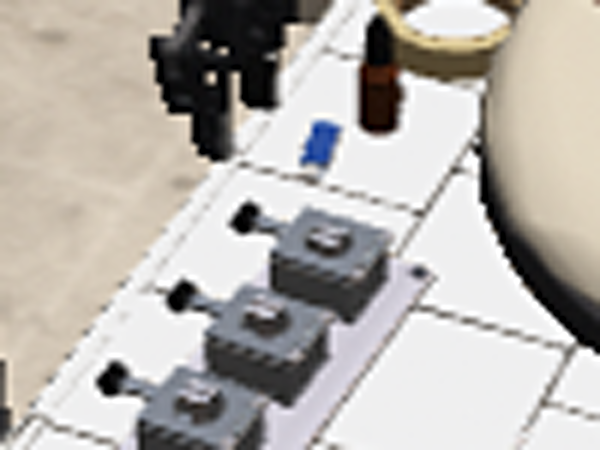

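Caps are all shut and the target grip is at crop (245,218), under the open fingers. Descend and pinch.

```bash
python3 -m pendant '[[0.045,0.001,0.001,0.03,0],[0.045,0,0,0.03,0],[0.045,0,0,0.015,0],[0.045,0,0,0.006,0],[0.045,0,0,0,0],[0,0,0,0,0],[0,0,0,0,0],[0,0,0,0,0],[0,0,0,0,0],[0,0,0,0,0],[0,0,0,0,0]]' 40; python3 plan.py
```

```text
t: 16.75
eef_pos: [0.4587, -0.1433, 0.1977]
tool_rot: [-0.004, 1.0, -0.027, -0.0]
contact_force: [0.9, 13.4, 2.9]
gripper_width: 0.176
grasp_force: 40.3
q [-0.51  0.7   0.9   2.2  -0.93  0.69 -0.55] pos [ 0.4587 -0.1433  0.1977] az -93.0 F [ 0.9 13.4  2.9] w 15.0 grip 40.3
```

```bash
python3 -m pendant '[[0,0,-0.001,0,0],[0,0.0009,0,-0.012,0],[0,0,0,0,0],[0,0.0027,0,-0.0116,0],[0,0,0,0,0],[0,0.0044,0,-0.0112,0],[0,0,0,0,0],[0,0,0,0,0]]'; python3 plan.py
```

```text
t: 17.42
eef_pos: [0.4662, -0.1432, 0.2323]
tool_rot: [-0.003, 1.0, -0.027, -0.001]
contact_force: [0.8, 9.6, -3.2]
gripper_width: 0.171
grasp_force: 39.6
q [-0.57  0.67  0.99  2.18 -0.85  0.76 -0.62] pos [ 0.4662 -0.1432  0.2323] az -93.1 F [ 0.8  9.6 -3.2] w 14.6 grip 39.6
```

```bash
python3 -m pendant '[[0,0.006,0,-0.0104,0],[0,0,0,0,0],[0,0.0075,0,-0.0093,0],[0,0,0,0,0],[0,0.0088,0,-0.0082,0],[0,0,0,0,0],[0,0.0065,0,-0.0046,0],[0,0,0,0,0],[0,0,0,0,0],[0,0,0,0,0]]'; python3 plan.py; python3 - <<'E'
from h import *
im,d=bot.read_camera("side")
cv2.imwrite('pics/v10.png',cv2.resize(im[140:290,240:390],None,fx=4,fy=4,interpolation=cv2.INTER_CUBIC))
E
```

```text
t: 18.25
eef_pos: [0.4938, -0.1448, 0.2641]
tool_rot: [-0.004, 1.0, -0.027, -0.002]
contact_force: [-2.9, 9.5, -1.5]
gripper_width: 0.177
grasp_force: 40.0
q [-0.6   0.66  1.05  2.1  -0.79  0.85 -0.69] pos [ 0.4938 -0.1448  0.2641] az -93.1 F [-2.9  9.5 -1.5] w 15.1 grip 40.0
```

View pics/v10.png

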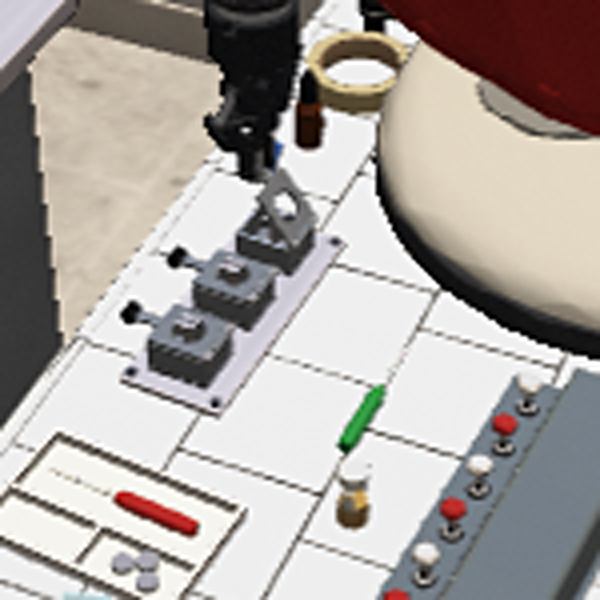

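The third station's cap stands open at (285,205), about 0.97 rad, held by the fingers. The other two caps are shut, and the screwdriver lies in the tray at (155,512).

```bash
python3 -c "
from station import bot
print(bot.hand_in())"
```

```text
the job is handed in; nothing more can be done
None
```

The job is handed in at about 18 s of the 64 s; the hand-in call returned no verdict: the red screwdriver is let go lengthwise in the long compartment, the loose bolt (leftmost station from the robot) sank 6 mm when tapped, its cap is held open at about 0.97 rad, and the other two caps stayed shut.

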